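# Hold a filter cap half-way to its lock

### The arm

A 6-joint arm with a two-finger parallel gripper is mounted at the origin on the work surface. World frame = base frame: x ahead of the robot, y to its left, z up, the work surface at z = 0. Lengths are in mm, angles in degrees, forces in N, time in s.
With the tool pointing down it reaches from about 250 to 775 mm from the base axis. Payload 4 kg.
Tool frame: the origin (TCP) lies at the very end of the fingers, on their centre line; the grasp point (between the pads) lies pinch_z behind it (pinch_z is the distance from the TCP to the grasp point, in mm); z points along the fingers, y is the line along which they close (so a half turn about z gives the same grasp; the last joint's range is limited). The gripper opens to 85 mm and grips with 20 to 120 N. Pads are 22 mm wide; open, the fingers measure 114 mm over their backs; the gripper's body (76 mm by 85 mm) begins 54 mm behind the grasp point. The pads swing forward as they close: fully open they stand 13 mm farther back than shut.
Start: joints at [64.051, 4.996, 78.535, -0, 96.463, -5.907], TCP at [188.5, 516.706, 231.341] pointing down, gripper open.
Joint ranges: [-177.83, 177.83], [-43.37, 116.18], [15.69, 146.23], [-61.86, 241.86], [9.47, 152.12], [-147.06, 147.06]. Speed limits (degrees/s): [159.86, 159.86, 180, 180, 180, 180].

### API

Orientations are given as a 3x3 rotation matrix whose columns are the frame's x, y, z axes.
In Python, from bench import state, camera, sign_off, outline_of, pinpoint, pinch_z gives the robot as it stands. The module is installed in compiled form; this text tells all that it offers.
- The arm moves only by the shell command python3 -m handwheel 'ROWS'. ROWS is a JSON object of lists of equal length, an entry for each row: "gripper": the opening, from -1 (shut) to 1 (fully open); "translation": the shift along the world's x, y, z scaled (see below), a list of three; "yaw": the turn about the world's z scaled (see below). In form: {"gripper": [gripper, ...], "translation": [[x, y, z], ...], "yaw": [yaw, ...]}. A call has 1 to 8 rows; each row is the pose to reach, as a shift and turn from the pose commanded when the call began; what a row does not reach only later rows make up. The controller multiplies each number of a shift by 500 mm and each number of a turn by 90 degrees. A row lasts 1/10 s, in which the tool goes at most 50 mm and 8.59 degrees, less where a joint would pass 70% of its speed; a pose out of reach is approached as far as the arm can. A call with a number of a shift or a turn outside -1 to 1 is refused whole. A call with a gripper value outside its range is refused whole. The fingers move at their own pace and stop on an object; the grip force is fixed at half the most. Time passes only in rows, so rows that repeat a pose let the fingers close. It gives the time, the measured TCP pose, the force, the opening and the grip force at its end, in the units of the state.
- state(): the state, without advancing time (a new reading comes with each control period).
- camera(name): name is "side" or "top"; returns a dict with "color" (384x512x3 uint8, red, green, blue), "range_z" (384x512 float32, mm along the optical axis (not along the pixel's ray), 0 where there is no reading), "fx", "fy", "cx", "cy" (pixels), "D" ([k1, k2, p1, p2, k3] as OpenCV has them; the pictures are not rectified), "xyz" and "rotation" of the camera in the world. Camera axes: x right, y down, z forward; pixel columns grow to the right and rows downward; lengths in mm; the calibration is good to about 2 mm. A picture is of the moment at which its call begins.
- sign_off(): hands the job in; it is judged then, once.
Trained networks look in the newest picture that a camera, given by its name, has taken for a name from the list of things; names that differ only in an ending like _2 or _b are one class to them, and where a whole thing is asked for, a point or a joint stands for the part that bears it (a point fixed in the world has none). Each returns a list of dicts, best first, with "p" (0 to 1); they miss things now and then, are a little off and sometimes report something else, mostly with a low value. They report only what shows in the picture. A call takes as long as a camera call. They do not tell look-alikes from the thing itself.
- outline_of(camera, label): "region" (384x512 bool, what is visible of it) and "box" ([left, top, width, height] in pixels, round what is visible of it).
- pinpoint(camera, label): "at" ([column, row] in pixels: a listed point, or the origin of a listed thing).
The state is a dict: "time_s": time; "joint_pos": joint angles; "qd": joint speeds; "joint_efforts": joint torques, N m; "ee_pos": TCP position; "eef_rot": TCP orientation; "ft_force": force on the tool from outside, world axes, zero at the start; "moment": the same for the moment, N m; "grip_width": finger opening in mm; "finger_force": force on a finger pad.
Only numpy, scipy, OpenCV 4.12 (cv2) and the standard library are available. Lean on these libraries where they do the work, as an engineer would, in place of code of your own. Each camera call takes 0.05 s, during which the arm holds its last target. There are 200 camera calls.

### The job

Push the drain-filter housing square and flush into the corner of the steel fence, against both bars. Then fit the cap into its mouth, lugs through the two notches until the flange is fully down, and turn it clockwise (seen from above) until the grip bar points at the half-way rib, mid-way between entry and lock; never let it reach the spring catch beyond. The cap is sprung and turns back if let go, so finish still gripping it there, with the housing still flush, so that the seal can be inspected; leave the bottle, screwdriver and rubber collar alone.

Things in the scene. Friction and masses are not known exactly. Their poses are not given: they have to be found in the camera images.
- fence_corner (a point): Inner corner, at table height, of a fixed L of two steel bars 30 mm high and 18 mm thick. The far bar's face is the plane x = 0 of this frame and runs 160 mm along -y; the side bar's face is y = 0 and runs 160 mm along -x. The housing belongs in the -x, -y quadrant. z is up.
- housing_foot (a point): Middle of the foot of the loose grey filter housing (0.8 kg): a block 110 x 110 mm, 45 mm high, sides along this frame's x and y; this point is 22.5 mm above its underside. A round collar, 88 mm outside (102 over the ribs), stands on it up to 70 mm height. Flush in the corner, this point is at (-55, -55) mm in the fence frame, axes parallel, x to x.
- housing_mouth (a point): Centre of the mouth, top plane of the collar, 70 mm above the table; axes as the foot. Opening 62 mm, ledge 7 mm thick with two notches, 14 mm wide out to 38 mm radius, on +x and -x. From entry the cap turns clockwise only: half-way at 42 degrees, spring catch resists from about 55, click at about 85. A return spring pushes back, about 0.1 N m at half-way.
- half_rib (a point): Top of one half-way rib outside the collar, 47 mm from its axis, 42 degrees clockwise of the +x notch. The same rib stands opposite. Each half-way mark is a single rib; the lock marks, at about 84 degrees, are pairs of ribs.
- lid_mid (a point): Centre, half-way up, of the loose black cap: 58 mm high, 0.12 kg, standing on its plug, z up. Plug 59 mm diameter, 22 mm long, foot chamfered; lugs 10 mm wide on +x and -x, 73 mm over both, 7 to 13.5 mm above the underside. Same when turned 180 degrees. Fully down it is 7 mm above housing_mouth (22 if the lugs rest on the ledge), x along the mouth's x, either way, on entry.
- lid_bar (a point): Centre of the cap's upright grip bar: 64 mm long along x (over the lugs), 14 mm wide along y, 30 mm high, 14 mm above lid_mid. Below the bar is the flange, 84 mm diameter, 6 mm thick, its top 15 mm under this point.
- detergent_mid (a point): Middle of a bottle, 72 mm diameter, 200 mm high, upright; bystander.
- screwdriver_grip (a point): Handle of a screwdriver lying on the table; bystander.
- hose_collar: Rubber ring, 64 mm diameter, 22 mm high, lying flat, origin at centre of its underside; bystander.
Mind the look-alikes: they are no part of the job. What is shaped like the part that bears housing_foot but green is not meant. What is shaped like the part that bears lid_mid but yellow is not meant.

How it is judged (in metres and radians):
On the way, in this order (a step that is already met when the one before it is completed fails the run):
1. the housing is pushed square and flush against both bars of the fence (x of housing_mouth in the frame of fence_corner above -0.0585 m and y of housing_mouth in the frame of fence_corner above -0.0585 m and angle between the x axis of housing_mouth and the x axis of fence_corner, either way round below 0.05 rad and angle between housing_mouth's own z axis and vertical below 0.05 rad and linear speed of housing below 0.01 m/s), for 0.1 s.
2. the cap is fully down in the mouth, lugs through the notches, not yet turned (z of lid_mid in the frame of housing_mouth below 0.0095 m and horizontal distance between lid_mid and housing_mouth below 0.004 m and angle between the z axis of lid_mid and the z axis of housing_mouth, either way round below 0.06 rad and angle between the x axis of lid_mid and the x axis of housing_mouth, either way round below 0.26 rad), for 0.1 s.
At the end, for the whole second after the job is handed in: The cap is fully down (within 2.5 mm, centred within 4 mm), turned 42 degrees clockwise from entry to within 10 degrees, still, and gripped by the fingers (over 2 N); the housing stands within 3.5 mm and 3 degrees of flush in the corner (z of lid_mid in the frame of housing_mouth below 0.0095 m and horizontal distance between lid_mid and housing_mouth below 0.004 m and angle between the z axis of lid_mid and the z axis of housing_mouth, either way round below 0.06 rad and angle between the x axis of lid_mid and the x axis of housing_mouth, either way round between 0.56 and 0.91 rad and angular speed of lid below 0.3 rad/s and contact force between the fingers and lid above 2 N and x of housing_mouth in the frame of fence_corner above -0.0585 m and y of housing_mouth in the frame of fence_corner above -0.0585 m and angle between the x axis of housing_mouth and the x axis of fence_corner, either way round below 0.05 rad and angle between housing_mouth's own z axis and vertical below 0.05 rad); the arm keeps its last pose, push and grip.
It fails at once if the cap is turned into its catch (seated and beyond 60 degrees) (z of lid_mid in the frame of housing_mouth below 0.0095 m and horizontal distance between lid_mid and housing_mouth below 0.004 m and angle between the x axis of lid_mid and the x axis of housing_mouth, either way round above 1.05 rad).
It fails at once if the bottle is disturbed (moved more than 30 mm) (distance of detergent_mid from where it was at the start of the episode above 0.03 m).
It fails at once if the screwdriver is disturbed (moved more than 30 mm) (distance of screwdriver_grip from where it was at the start of the episode above 0.03 m).
It fails at once if the rubber collar is disturbed (moved more than 30 mm) (distance of hose_collar from where it was at the start of the episode above 0.03 m).
It also fails if it takes over 70 s, if anything falls off the work surface, if the arm or the gripper's body presses on something with over 40 N, if the wrist force passes 120 N, or if a joint passes its speed limit or range.

## Working session

There is one attempt and no reset: what is moved stays moved. The work goes in short steps, Python scripts to look and compute and a shell command to move; the robot and the scene stay as the last step left them, time stands still between calls to the robot, and variables do not carry over. Pictures are saved under pics/ and viewed, at most 10 in all, crops included, and the job is handed in when it is done.

```bash
mkdir -p pics; cat > h.py <<'E'
import numpy as np, cv2
from bench import state, camera, outline_of, pinpoint, pinch_z
def K(c): return np.array([[c['fx'],0,c['cx']],[0,c['fy'],c['cy']],[0,0,1.]])
def ray(c,uv):
    n=cv2.undistortPoints(np.array([[uv]],float),K(c),np.array(c['D'],float))[0,0]
    return np.array(c['rotation'])@np.array([n[0],n[1],1.])
def at_z(c,uv,z):
    d=ray(c,uv);o=np.array(c['xyz']);return o+d*(z-o[2])/d[2]
def cloud(c):
    v,u=np.mgrid[0:384,0:512];uv=np.stack([u.ravel(),v.ravel()],1).astype(float)[:,None]
    n=cv2.undistortPoints(uv,K(c),np.array(c['D'],float))[:,0]
    z=c['range_z'].ravel();p=np.c_[n*z[:,None],z]@np.array(c['rotation']).T+np.array(c['xyz'])
    p[z==0]=np.nan;return p.reshape(384,512,3)
E
python3 - <<'E'
from h import *
s=state();print(s['time_s'],pinch_z,s['ee_pos'],np.round(s['eef_rot'],3).tolist(),s['grip_width'])
ims=[]
Z={'fence_corner':0,'housing_foot':22.5,'housing_mouth':70,'half_rib':70,'lid_mid':29,'lid_bar':43,'detergent_mid':100,'screwdriver_grip':12,'hose_collar':0}
for n in('top','side'):
    c=camera(n);print(n,np.round(c['xyz']),np.round(c['rotation'],2).tolist(),c['fx'])
    im=c['color'][:,:,::-1].copy();cv2.imwrite(f'pics/{n}0.png',cv2.resize(im,(800,600)))
    for l,z in Z.items():
        for d in pinpoint(n,l): print(l,round(d['p'],2),np.round(d['at']),np.round(at_z(c,d['at'],z)))
E
```

```text
0.0 18.700000000000003 [188.25340152 516.24971401 230.09503815] [[-0.939, 0.343, -0.001], [0.343, 0.939, -0.002], [0.0, -0.002, -1.0]] 84.93723350450117
top [ 352.   17. 1073.] [[0.03, -0.98, 0.2], [-1.0, -0.03, 0.0], [0.0, -0.2, -0.98]] 393.118807681807
fence_corner 0.91 [221. 159.] [672. 130.   0.]
fence_corner 0.43 [263. 196.] [569.   7.   0.]
housing_foot 0.89 [262. 200.] [555.  11.  22.]
housing_foot 0.89 [246. 275.] [351.  47.  22.]
housing_mouth 0.75 [243. 275.] [351.  52.  70.]
housing_mouth 0.68 [261. 186.] [582.  14.  70.]
housing_mouth 0.61 [138. 240.] [429. 328.  70.]
housing_mouth 0.31 [382. 144.] [ 709. -311.   70.]
half_rib 0.66 [272. 179.] [602. -13.  70.]
lid_mid 0.76 [377. 244.] [ 443. -301.   29.]
lid_mid 0.67 [381. 286.] [ 332. -310.   29.]
lid_mid 0.52 [162. 171.] [624. 290.  29.]
lid_bar 0.85 [375. 240.] [ 450. -291.   43.]
lid_bar 0.78 [383. 289.] [ 323. -312.   43.]
detergent_mid 0.66 [139. 239.] [430. 314. 100.]
screwdriver_grip 0.65 [383. 145.] [ 727. -333.   12.]
hose_collar 0.73 [161. 172.] [629. 299.   0.]
hose_collar 0.26 [379. 243.] [ 446. -316.    0.]
side [ 204. -610.  927.] [[0.87, -0.37, 0.32], [-0.49, -0.67, 0.56], [0.01, -0.65, -0.76]] 445.0300636129828
fence_corner 0.89 [273. 167.] [663. 126.   0.]
housing_foot 0.88 [181. 222.] [355.  57.  22.]
housing_foot 0.78 [260. 201.] [560.  19.  22.]
housing_mouth 0.95 [264. 189.] [570.  17.  70.]
housing_mouth 0.79 [180. 212.] [357.  51.  70.]
half_rib 0.96 [285. 190.] [614. -13.  70.]
half_rib 0.72 [191. 224.] [366.   6.  70.]
lid_mid 0.62 [288. 322.] [ 451. -299.   29.]
lid_mid 0.59 [236. 354.] [ 324. -305.   29.]
lid_mid 0.24 [292. 318.] [ 463. -295.   29.]
lid_bar 0.92 [235. 356.] [ 320. -311.   43.]
detergent_mid 0.55 [165. 125.] [432. 327. 100.]
screwdriver_grip 0.95 [396. 281.] [ 723. -329.   12.]
hose_collar 0.85 [232. 135.] [619. 299.   0.]
hose_collar 0.22 [264. 190.] [598.  62.   0.]
```

View pics/top0.png

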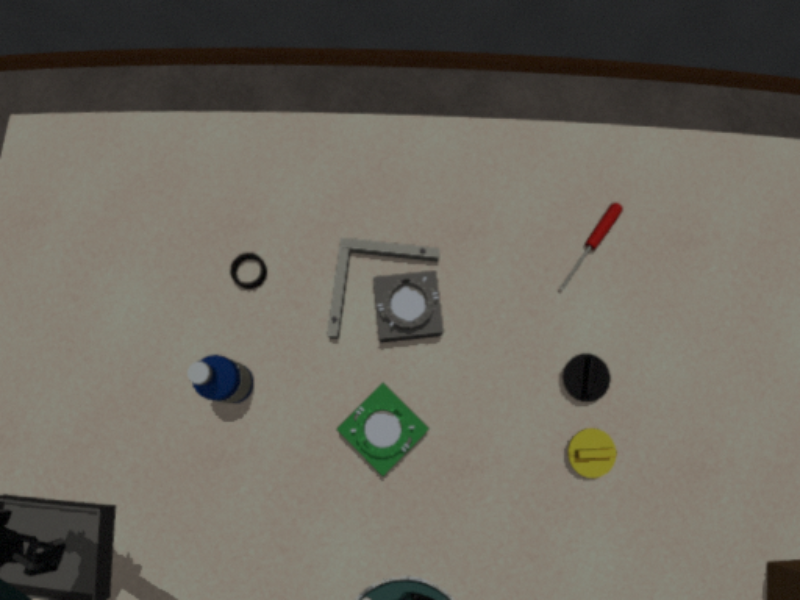

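View pics/side0.png

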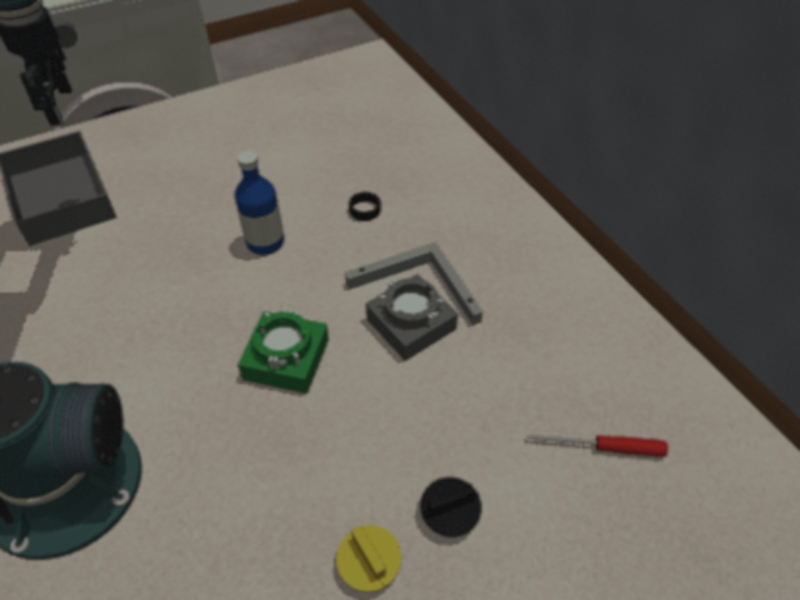

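The pictures show the grey housing (top view, about 408,305), with the fence corner up-left of it at (347,243). The black cap is at (586,378), and the green housing and yellow cap are the look-alikes. Next I measure exact poses from depth.

```bash
cat >> h.py <<'E'
def near(P,xy,r,z0,z1):
    p=P[~np.isnan(P[...,0])];return p[(np.hypot(*(p[:,:2]-xy).T)<r)&(p[:,2]>z0)&(p[:,2]<z1)]
def rect(p):
    r=cv2.minAreaRect(p[:,:2].astype(np.float32));return np.round(r[0],1),np.round(r[1],1),round(r[2],1)
E
python3 - <<'E'
from h import *
cs={n:camera(n) for n in('top','side')}
for n,c in cs.items():
    P=cloud(c); print(n,'table z',np.nanmedian(near(P,(500,150),60,-20,20)[:,2]))
    m=near(P,(572,17),100,40,50);print('hous top',len(m),rect(m))
    m=near(P,(572,17),70,62,78);print('collar',len(m),rect(m),np.median(m[:,2]),cv2.minEnclosingCircle(m[:,:2].astype(np.float32)))
    m=near(P,(448,-300),60,45,70);print('bar',len(m),rect(m),np.median(m[:,2]))
    m=near(P,(448,-300),60,22,70);print('cap',len(m),cv2.minEnclosingCircle(m[:,:2].astype(np.float32)))
    f=near(P,(665,125),185,24,36);print('fence top z',len(f),np.median(f[:,2]))
    np.save(f'f_{n}.npy',f)
    for l in('housing_foot','lid_mid'):
        for d in outline_of(n,l): print(l,d['p'],d['box'])
    # color-classified top faces in world rectified 1mm/px view at z=30
    H=np.array([[u,v] for u in(430,700) for v in(-80,190)],float)
    g=np.mgrid[430:700,-80:190].reshape(2,-1).T.astype(float);g=np.c_[g,np.full(len(g),30.)]
    R=np.array(c['rotation']);q,_=cv2.projectPoints(((g-c['xyz'])@R),np.zeros(3),np.zeros(3),K(c),np.array(c['D'],float))
    q=q.reshape(270,270,2).astype(np.float32)
    im=cv2.remap(c['color'][:,:,::-1].copy(),q[...,0],q[...,1],cv2.INTER_LINEAR)
    cv2.imwrite(f'pics/rect_{n}.png',im)
a,b=[cv2.imread(f'pics/rect_{n}.png')[::-1,::-1] for n in cs]
cv2.imwrite('pics/rect.png',cv2.resize(np.hstack([a,b]),(800,400)))
E
```

```text
top table z -0.3397381943008213
hous top 1092 (array([564.9,  13.4]), array([110.3, 109.9]), 8.2)
collar 477 (array([564.3,  13.9]), array([88.3, 94.7]), 35.0) 69.17812279919451 ((564.70166015625, 13.690618515014648), 50.62599182128906)
bar 158 (array([ 449.5, -297.5]), array([15.3, 61.6]), 83.3) 55.922779846779974
cap 732 ((450.6517028808594, -295.63812255859375), 42.826454162597656)
fence top z 830 29.366024197571505
housing_foot 0.94 [217.3, 245.2, 56.9, 60.1]
housing_foot 0.88 [240.6, 173.5, 43.1, 45.7]
lid_mid 0.97 [367.4, 272.6, 29.6, 29.9]
side table z 1.0906904419617263
hous top 843 (array([565.7,  11. ]), array([112.2, 112.8]), 8.0)
collar 506 (array([565.7,  11.3]), array([97.7, 87.8]), 83.0) 69.80984989823236 ((567.2327880859375, 11.705098152160645), 50.815860748291016)
bar 269 (array([ 451.3, -300.8]), array([15.5, 64.8]), 83.4) 57.96983445835713
cap 1239 ((451.346923828125, -301.5074462890625), 42.988590240478516)
fence top z 811 30.381227520716948
housing_foot 0.96 [232.1, 177.8, 61.1, 53.1]
housing_foot 0.93 [151.4, 195.4, 57.6, 55.4]
lid_mid 0.8 [214.9, 336.5, 44.1, 44.2]
lid_mid 0.79 [271.4, 304.1, 40.4, 39.5]
```

View pics/rect.png

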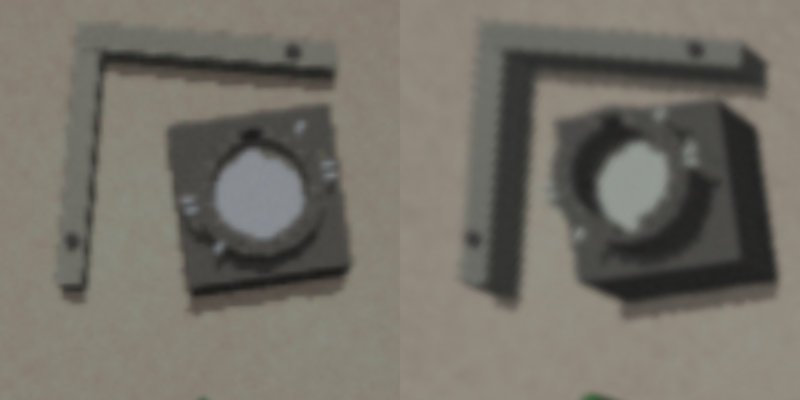

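```bash
python3 - <<'E'
from h import *
for n in('top','side'):
    f=np.load(f'f_{n}.npy')
    far=f[(f[:,0]>632)&(f[:,1]<150)&(f[:,1]>-60)]; side=f[(f[:,1]>100)&(f[:,0]<640)&(f[:,0]>490)]
    print(n,'far',len(far),rect(far),'side',len(side),rect(side))
    # lower-noise: line through middles
    for nm,m,a in(('far',far,1),('side',side,0)):
        k=np.polyfit(m[:,a],m[:,1-a],1);print(nm,np.degrees(np.arctan(k[0])),k)
E
```

```text
top far 506 (array([652.6,  50.5]), array([178.1,  53. ]), 85.7) side 329 (array([579.4, 209.9]), array([165.1, 132.2]), 85.3)
far -0.944608182509937 [-1.64880168e-02  6.66786288e+02]
side 0.9184784457737493 [1.60318463e-02 1.30620144e+02]
side far 455 (array([663.2,  49.3]), array([ 52. , 185.6]), 3.1) side 308 (array([579.4, 209.3]), array([173.2, 131.8]), 85.9)
far -1.0453192527590804 [-1.82462872e-02  6.66746366e+02]
side 2.8063034139670653 [4.90184385e-02 1.08948038e+02]
```

```bash
python3 - <<'E'
from h import *
from scipy.optimize import minimize
for n in('top','side'):
    f=np.load(f'f_{n}.npy')[:,:2]
    best=None
    for a in np.arange(-8,1,.25):
        R=np.array([[np.cos(np.radians(a)),-np.sin(np.radians(a))],[np.sin(np.radians(a)),np.cos(np.radians(a))]])
        for cx in np.arange(654,676,1.):
            for cy in np.arange(110,134,1.):
                p=(f-[cx,cy])@R
                ins=((p[:,0]>0)&(p[:,0]<18)&(p[:,1]>-160)&(p[:,1]<18))|((p[:,1]>0)&(p[:,1]<18)&(p[:,0]>-160)&(p[:,0]<18))
                s=ins.sum()
                if best is None or s>best[0]: best=[s,[]]
                if s>=best[0]: best[1].append((a,cx,cy))
    print(n,len(f),best[0],len(best[1]),np.round(np.mean(best[1],0),1),np.round(np.std(best[1],0),1))
E
```

```text
top 830 787 1 [ -4.8 666.  120. ] [0. 0. 0.]
side 811 678 1 [ -4.2 666.  117. ] [0. 0. 0.]
```

```bash
python3 -m handwheel '{"gripper":[0.2,0.2,0.2,0.2,0.2,0.2,0.2,0.2],"translation":[[0.44,-0.66,0],[0.44,-0.66,0],[0.44,-0.66,0],[0.44,-0.66,0],[0.44,-0.66,0],[0.44,-0.66,0],[0.44,-0.66,0],[0.44,-0.66,0]],"yaw":[-0.187,-0.187,-0.187,-0.187,-0.187,-0.187,-0.187,-0.187]}'
python3 -m handwheel '{"gripper":[0.2,0.2,0.2,0.2,0.2,0.2,0.2,0.2],"translation":[[0.269,-0.409,0],[0.269,-0.409,0],[0.269,-0.409,0],[0.269,-0.409,0],[0.269,-0.409,0],[0.269,-0.409,0],[0.269,-0.409,-0.15],[0.269,-0.409,-0.15]],"yaw":[0,0,0,0,0,0,0,0]}'
python3 - <<'E'
from h import *
s=state();print(s)
c=camera('side');cv2.imwrite('pics/s1.png',cv2.resize(c['color'][120:264,150:342,::-1],(800,600)))
E
```

```text
time_s: 2.1
ee_pos: [409.3, 184.7, 231.7]
eef_rot: [[-0.8, 0.6, 0.001], [0.6, 0.8, 0.0], [-0.001, 0.001, -1.0]]
ft_force: [0.5, 0.6, 0.0]
grip_width: 51.3
finger_force: 0.0
time_s: 2.9
ee_pos: [541.8, -17.6, 153.5]
eef_rot: [[-0.8, 0.601, -0.003], [0.601, 0.8, 0.001], [0.003, -0.001, -1.0]]
ft_force: [-0.6, 0.6, -0.6]
grip_width: 51.2
finger_force: 0.0
{'time_s': 2.9, 'joint_pos': array([-7.87375970e+00,  5.74120885e+00,  8.66067644e+01,  3.02458456e-02,
        8.78474116e+01, -6.09636600e+01]), 'qd': array([ 6.73012426e-01,  6.52422350e+00,  2.13358357e+01, -9.59879380e-02,
       -2.69116021e+01,  7.52713261e-03]), 'joint_efforts': array([-3.63440132e-01, -3.83020878e+01, -3.39896858e+01, -2.27409275e-02,
        1.41748320e-01, -2.19912108e-04]), 'ee_pos': array([541.7582008 , -17.61063276, 153.45823523]), 'eef_rot': array([[-7.99561009e-01,  6.00575778e-01, -3.30568087e-03],
       [ 6.00576150e-01,  7.99566951e-01,  9.89695798e-04],
       [ 3.23750050e-03, -1.19399092e-03, -9.99994046e-01]]), 'ft_force': array([-0.57582539,  0.58719898, -0.64999346]), 'moment': array([-0.01440057,  0.00624829,  0.0240846 ]), 'finger_force': 0.0, 'grip_width': 51.17561899578798}
```

View pics/s1.png

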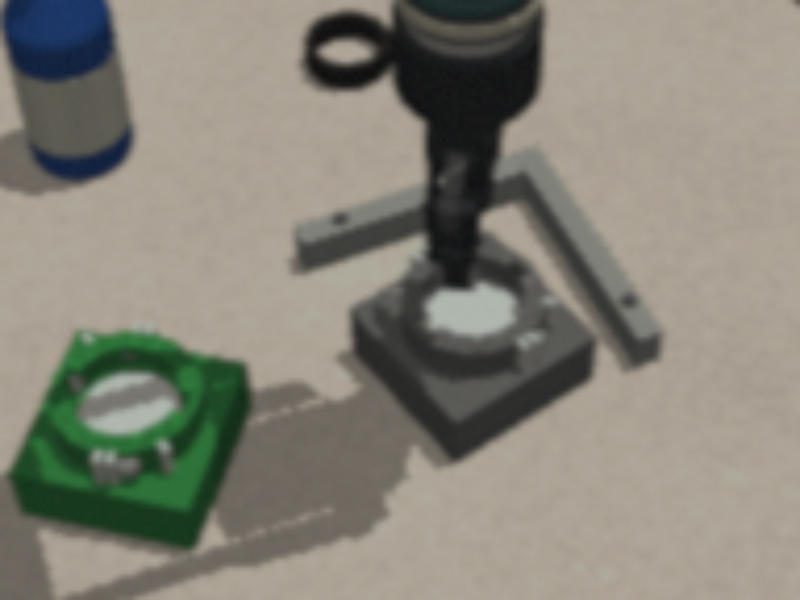

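The gripper hangs over the −x/−y part of the collar rim, as intended (fingers around (455,270)). I descend and close on the wall.

```bash
python3 -m handwheel '{"gripper":[0.2,0.2,0.2,0.2,0.2,-1,-1,-1],"translation":[[0,0,-0.1],[0,0,-0.18],[0,0,-0.212],[0,0,-0.212],[0,0,-0.212],[0,0,-0.212],[0,0,-0.212],[0,0,-0.212]],"yaw":[0,0,0,0,0,0,0,0]}'
python3 -m handwheel '{"gripper":[-1,-1,-1],"translation":[[0,0,0],[0,0,0],[0,0,0]],"yaw":[0,0,0]}'
```

```text
time_s: 3.75
ee_pos: [544.2, -17.9, 52.6]
eef_rot: [[-0.8, 0.599, 0.004], [0.599, 0.8, -0.0], [-0.003, 0.002, -1.0]]
ft_force: [-0.0, 1.1, 4.3]
grip_width: 12.7
finger_force: 54.3
time_s: 4.05
ee_pos: [544.2, -17.9, 52.6]
eef_rot: [[-0.8, 0.6, 0.003], [0.6, 0.8, -0.001], [-0.003, 0.002, -1.0]]
ft_force: [-0.7, 1.0, 6.2]
grip_width: 12.8
finger_force: 54.3
```

```bash
python3 -m handwheel '{"gripper":[-1,-1,-1,-1,-1,-1,-1,-1],"translation":[[0.01,0.02,0.002],[0.02,0.04,0.002],[0.03,0.06,0.002],[0.04,0.08,0.002],[0.05,0.1,0.002],[0.06,0.112,0.002],[0.06,0.112,0.002],[0.06,0.112,0.002]],"yaw":[-0.03,-0.06,-0.09,-0.12,-0.14,-0.14,-0.14,-0.14]}'
python3 - <<'E'
from h import *
for n in('top','side'):
    c=camera(n);P=cloud(c)
    m=near(P,(602,63),85,38,50);print(n,len(m),rect(m))
    im=c['color'][:,:,::-1]
    cv2.imwrite(f'pics/{n}2.png',cv2.resize(im[130:226,200:328] if n=='top' else im[140:236,200:328],(400,300),interpolation=cv2.INTER_CUBIC))
cv2.imwrite('pics/v2.png',np.hstack([cv2.imread(f'pics/{n}2.png') for n in('top','side')]))
E
```

```text
time_s: 4.85
ee_pos: [572.9, 36.9, 52.6]
eef_rot: [[-0.65, 0.76, -0.0], [0.76, 0.65, -0.003], [-0.002, -0.002, -1.0]]
ft_force: [-2.3, -3.0, 6.0]
grip_width: 12.4
finger_force: 61.0
top 262 (array([558.7,  74.4]), array([107.4,  59.6]), 44.5)
side 601 (array([601.6,  59.6]), array([115.8, 110.6]), 83.2)
```

View pics/v2.png

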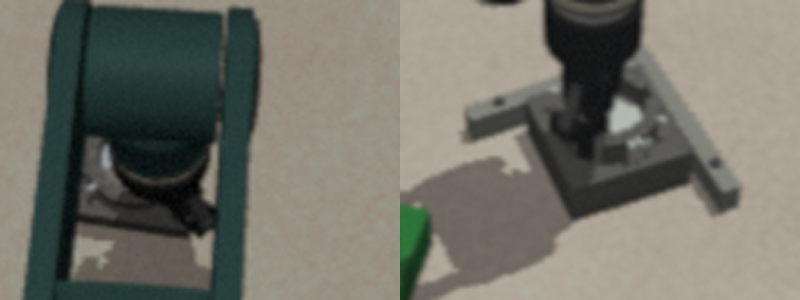

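The side view shows the housing square to the fence and just short of it. I push in gently.

```bash
python3 -m handwheel '{"gripper":[-1,-1,-1,-1,-1,-1],"translation":[[0.004,0.005,0],[0.008,0.01,0],[0.012,0.015,0],[0.016,0.02,0],[0.018,0.023,0],[0.018,0.023,0]],"yaw":[0,0,0,0,0,0]}'
```

```text
time_s: 5.55
ee_pos: [576.6, 41.5, 52.5]
eef_rot: [[-0.649, 0.761, -0.014], [0.761, 0.648, -0.016], [-0.003, -0.021, -1.0]]
ft_force: [-16.6, -19.6, 15.0]
grip_width: 12.4
finger_force: 62.1
```

```bash
python3 -m handwheel '{"gripper":[-1,-1,-1],"translation":[[0.004,0.004,0],[0.008,0.008,0],[0.008,0.008,0]],"yaw":[0,0,0]}'
python3 - <<'E'
from h import *
c=camera('side');P=cloud(c)
m=near(P,(606,67),90,38,50);print(len(m),rect(m))
E
python3 -m handwheel '{"gripper":[-1,-1,0.2,0.2,0.2,0.2,0.2,0.2],"translation":[[-0.012,-0.012,0],[-0.018,-0.02,0],[-0.018,-0.02,0],[-0.018,-0.02,0],[-0.018,-0.02,0.06],[-0.018,-0.02,0.16],[-0.12,-0.12,0.16],[-0.22,-0.22,0.16]],"yaw":[0,0,0,0,0,0,0,0]}'
```

```text
time_s: 5.85
ee_pos: [577.0, 42.2, 52.4]
eef_rot: [[-0.648, 0.761, -0.023], [0.762, 0.648, -0.022], [-0.002, -0.032, -0.999]]
ft_force: [-27.1, -26.8, 21.2]
grip_width: 12.2
finger_force: 63.1
620 (array([605.2,  64.4]), array([114.3, 111.2]), 83.1)
time_s: 6.7
ee_pos: [507.5, -26.3, 133.7]
eef_rot: [[-0.653, 0.758, 0.006], [0.758, 0.653, -0.001], [-0.004, 0.004, -1.0]]
ft_force: [-0.2, -1.9, 0.1]
grip_width: 51.0
finger_force: 0.0
```

```bash
python3 -m handwheel '{"gripper":[0.2,0.2,0.2,0.2,0.2,0.2,0.2,0.2],"translation":[[-0.05,-0.485,0],[-0.05,-0.485,0],[-0.05,-0.485,0],[-0.05,-0.485,0],[-0.05,-0.485,0],[-0.05,-0.485,0],[-0.05,-0.485,0],[-0.05,-0.485,0]],"yaw":[0.473,0.473,0.473,0.473,0.473,0.473,0.473,0.473]}'
python3 - <<'E'
from h import *
s=state();print(s['joint_pos'])
for n in('top','side'):
    c=camera(n);P=cloud(c)
    m=near(P,(606,67),85,38,50);print(n,len(m),rect(m))
    m=near(P,(606,67),60,62,78);print(cv2.minEnclosingCircle(m[:,:2].astype(np.float32)),pinpoint(n,'housing_mouth')[0]['at'],[np.round(at_z(c,d['at'],70)) for d in pinpoint(n,'housing_mouth')+pinpoint(n,'half_rib')])
    m=near(P,(450,-299),60,45,64);print('bar',len(m),rect(m))
    im=c['color'][:,:,::-1]
    cv2.imwrite(f'pics/{n}3.png',cv2.resize(im[130:226,200:328] if n=='top' else im[140:236,200:328],(400,300),interpolation=cv2.INTER_CUBIC))
cv2.imwrite('pics/v3.png',np.hstack([cv2.imread(f'pics/{n}3.png') for n in('top','side')]))
E
```

```text
time_s: 7.5
ee_pos: [481.2, -268.5, 130.8]
eef_rot: [[-0.993, 0.121, -0.0], [0.121, 0.993, 0.002], [0.0, 0.001, -1.0]]
ft_force: [-0.9, -0.2, -0.2]
grip_width: 51.3
finger_force: 0.0
[-3.50911904e+01  7.51972171e+00  8.72735525e+01  6.13752431e-02
  8.52693860e+01 -1.18132950e+02]
top 1080 (array([605. ,  66.7]), array([110.7, 111.6]), 83.6)
((604.4986572265625, 66.24630737304688), 49.82122039794922) [239.0, 175.5] [array([608.,  73.,  70.]), array([359.,  46.,  70.]), array([639.,  35.,  70.]), array([359.,   4.,  70.])]
bar 19 (array([ 425.9, -298.9]), array([ 8.2, 17.1]), 55.9)
side 1 (array([635.1,  92. ]), array([0., 0.]), 0.0)
((616.794921875, 79.97325134277344), 38.38161849975586) [180.9, 211.2] [array([359.,  51.,  70.]), array([607.,  67.,  70.]), array([355.,   4.,  70.]), array([638.,  30.,  70.])]
bar 275 (array([ 451.1, -300.4]), array([15.1, 64.5]), 82.8)
```

View pics/v3.png

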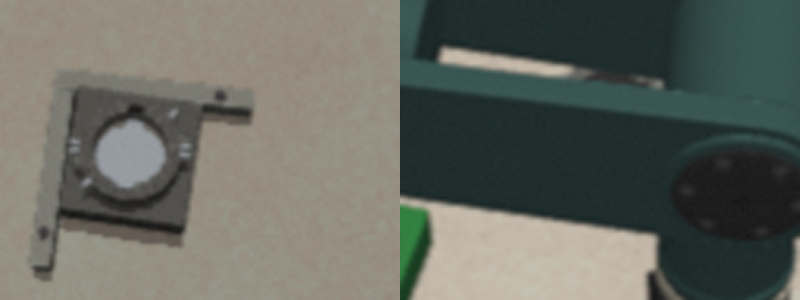

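```bash
python3 - <<'E'
from h import *
from scipy.stats import theilslopes
F=[];Hh=[]
for i in range(4):
    c=camera('top');P=cloud(c);F.append(near(P,(625,75),190,20,36));Hh.append(near(P,(605,67),85,38,50))
F=np.vstack(F);Hh=np.vstack(Hh)
def edge(p,ax,lo,hi,sgn,lab):
    # extreme of the other axis per 5mm bin along ax
    X=[];Y=[]
    for b in np.arange(lo,hi,5):
        q=p[(p[:,ax]>=b)&(p[:,ax]<b+5)]
        if len(q)>3: X.append(b+2.5);Y.append(np.percentile(sgn*q[:,1-ax],96)*sgn)
    k=theilslopes(Y,X);print(lab,len(X),'slope deg',np.degrees(np.arctan(k[0])),'at mid',np.median(X),k[0]*np.median(X)+k[1])
edge(F[F[:,0]>630],1,-30,120,1,'far outer');edge(F[F[:,1]>100],0,520,660,1,'side outer')
edge(Hh,1,20,105,-1,'hous -x face');edge(Hh,0,560,645,-1,'hous -y face')
edge(Hh,1,20,105,1,'hous +x face');edge(Hh,0,560,645,1,'hous +y face')
E
```

```text
far outer 30 slope deg 4.594020301394744 at mid 45.0 677.6590191536127
side outer 28 slope deg -4.571220681251238 at mid 590.0 143.67321323290497
hous -x face 17 slope deg 6.399725692041306 at mid 62.5 550.8267245439282
hous -y face 17 slope deg -5.8242106770948165 at mid 602.5 14.80042803821592
hous +x face 17 slope deg 5.876798559294804 at mid 62.5 653.9131887471743
hous +y face 17 slope deg -7.106305566686602 at mid 602.5 116.56760569913031
```

```bash
python3 -m handwheel '{"gripper":[0.2,0.2,0.2,0.2,0.2,0.2,-1,-1],"translation":[[0,0,0],[0,0,0],[0,0,-0.08],[0,0,-0.16],[0,0,-0.192],[0,0,-0.192],[0,0,-0.192],[0,0,-0.192]],"yaw":[0,0,0,0,0,0,0,0]}'
python3 -m handwheel '{"gripper":[-1,-1,-1],"translation":[[0,0,0],[0,0,0],[0,0,0]],"yaw":[0,0,0]}'
```

```text
time_s: 8.9
ee_pos: [496.6, -279.2, 54.8]
eef_rot: [[-0.992, 0.119, 0.04], [0.118, 0.993, -0.027], [-0.043, -0.022, -0.999]]
ft_force: [11.4, -4.4, 43.1]
grip_width: 22.9
finger_force: 21.5
time_s: 9.2
ee_pos: [498.4, -277.7, 54.4]
eef_rot: [[-0.992, 0.12, 0.044], [0.119, 0.993, -0.023], [-0.047, -0.018, -0.999]]
ft_force: [15.1, 0.5, 38.8]
grip_width: -0.1
finger_force: 20.0
```

Commanded poses are the ones actually reached, so I came down beside the cap and pressed on its bar. I raise the arm and look again.

```bash
python3 -m handwheel '{"gripper":[0.2,0.2,0.2,0.2,0.2],"translation":[[0,0,0.1],[0,0,0.19],[0,0,0.19],[0.1,0.1,0.19],[0.1,0.1,0.19]],"yaw":[0,0,0,0,0]}'
python3 -m handwheel '{"gripper":[0.2,0.2,0.2,0.2],"translation":[[0,0.1,0],[0,0.2,0],[0,0.2,0],[0,0.2,0]],"yaw":[0,0,0,0]}'
python3 - <<'E'
from h import *
for n in('top','side'):
    c=camera(n);P=cloud(c)
    m=near(P,(455,-299),80,45,66);print(n,'bar',len(m),rect(m),np.median(m[:,2]))
    m=near(P,(455,-299),80,20,34);print('fl',len(m),cv2.minEnclosingCircle(m[:,:2].astype(np.float32)))
    print([(d['p'],np.round(at_z(c,d['at'],43))) for d in pinpoint(n,'lid_bar')])
    im=c['color'][:,:,::-1]
    cv2.imwrite(f'pics/{n}4.png',cv2.resize(im[200:296,330:458] if n=='top' else im[270:366,220:348],(400,300),interpolation=cv2.INTER_CUBIC))
cv2.imwrite('pics/v4.png',np.hstack([cv2.imread(f'pics/{n}4.png') for n in('top','side')]))
E
```

```text
time_s: 9.7
ee_pos: [532.5, -217.7, 130.8]
eef_rot: [[-0.993, 0.12, 0.002], [0.12, 0.993, 0.001], [-0.002, 0.001, -1.0]]
ft_force: [-0.4, -0.3, 0.2]
grip_width: 51.2
finger_force: 0.0
time_s: 10.1
ee_pos: [530.8, -118.1, 130.0]
eef_rot: [[-0.993, 0.118, -0.0], [0.118, 0.993, -0.0], [0.0, -0.0, -1.0]]
ft_force: [0.0, -1.0, 0.2]
grip_width: 51.3
finger_force: 0.0
top bar 153 (array([ 449. , -304.1]), array([15. , 61.4]), 80.4) 56.58992235669655
fl 550 ((449.4316711425781, -302.4048156738281), 43.003143310546875)
[(0.96, array([ 449., -295.,   43.])), (0.7, array([ 324., -309.,   43.]))]
side bar 271 (array([ 450.2, -306.7]), array([15.5, 63.5]), 80.8) 58.15026939062329
fl 919 ((451.0472412109375, -307.92291259765625), 43.12193298339844)
[(0.97, array([ 322., -305.,   43.])), (0.71, array([ 456., -303.,   43.])), (0.67, array([ 702., -346.,   43.]))]
```

View pics/v4.png

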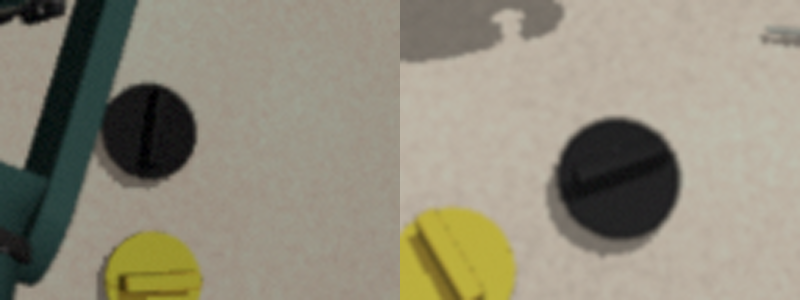

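The cap still stands upright (height 58) and has shifted only slightly, to about (450,−305), yaw −9.4°. I go above it and verify the pose before descending.

```bash
python3 -m handwheel '{"gripper":[0.2,0.2,0.2,0.2,0.2,0.2,0.2,0.2],"translation":[[-0.163,-0.375,0],[-0.163,-0.375,0],[-0.163,-0.375,0],[-0.163,-0.375,0],[-0.163,-0.375,0],[-0.163,-0.375,0],[-0.163,-0.375,0],[-0.163,-0.375,0]],"yaw":[-0.029,-0.029,-0.029,-0.029,-0.029,-0.029,-0.029,-0.029]}'
```

```text
time_s: 11.1
ee_pos: [449.9, -305.5, 130.3]
eef_rot: [[-0.986, 0.164, 0.0], [0.164, 0.986, 0.001], [-0.0, 0.001, -1.0]]
ft_force: [-0.0, 0.3, 0.9]
grip_width: 51.1
finger_force: 0.0
```

```bash
python3 -m handwheel '{"gripper":[0.2,0.2,0.2,0.2,0.2,-1,-1,-1],"translation":[[0,0,-0.08],[0,0,-0.16],[0,0,-0.195],[0,0,-0.195],[0,0,-0.195],[0,0,-0.195],[0,0,-0.195],[0,0,-0.195]],"yaw":[0,0,0,0,0,0,0,0]}'
python3 -m handwheel '{"gripper":[-1,-1,-1,-1,-1,-1,-1],"translation":[[0,0,0],[0,0,0],[0,0,0.05],[0,0,0.1],[0,0,0.2],[0,0,0.2],[0,0,0.2]],"yaw":[0,0,0,0,0,0,0]}'
```

```text
time_s: 11.9
ee_pos: [450.4, -307.1, 34.6]
eef_rot: [[-0.986, 0.165, 0.003], [0.165, 0.986, -0.002], [-0.003, -0.001, -1.0]]
ft_force: [-0.2, 1.4, 4.0]
grip_width: 13.2
finger_force: 59.9
time_s: 12.6
ee_pos: [449.8, -307.2, 134.2]
eef_rot: [[-0.986, 0.166, 0.002], [0.166, 0.986, -0.002], [-0.003, -0.002, -1.0]]
ft_force: [-0.2, -0.3, -1.8]
grip_width: 12.5
finger_force: 59.2
```

```bash
python3 -m handwheel '{"gripper":[-1,-1,-1,-1,-1,-1],"translation":[[0.156,0.372,0],[0.156,0.372,0],[0.156,0.372,0],[0.156,0.372,0],[0.156,0.372,0],[0.156,0.372,0]],"yaw":[0.038,0.038,0.038,0.038,0.038,0.038]}'
python3 -m handwheel '{"gripper":[-1,-1,-1,-1,-1,-1],"translation":[[0.156,0.372,0],[0.156,0.372,0],[0.156,0.372,0],[0.156,0.372,0],[0.156,0.372,0],[0.156,0.372,0]],"yaw":[0,0,0,0,0,0]}'
python3 - <<'E'
from h import *
s=state();print(s['ee_pos'])
c=camera('side');P=cloud(c)
ee=s['ee_pos'];m=near(P,ee[:2],60,118,134)
print('flange',len(m),cv2.minEnclosingCircle(m[:,:2].astype(np.float32)),np.percentile(m[:,2],[5,50,95]))
m=near(P,(605,66),90,40,50);print('h',len(m),rect(m))
cv2.imwrite('pics/s5.png',cv2.resize(c['color'][110:254,180:372,::-1],(800,600),interpolation=cv2.INTER_CUBIC))
E
```

```text
time_s: 13.2
ee_pos: [526.3, -119.0, 130.3]
eef_rot: [[-0.995, 0.103, -0.005], [0.103, 0.995, 0.001], [0.005, 0.0, -1.0]]
ft_force: [-0.4, -0.6, -1.0]
grip_width: 12.7
finger_force: 59.4
time_s: 13.8
ee_pos: [604.8, 64.7, 131.0]
eef_rot: [[-0.994, 0.106, -0.003], [0.106, 0.994, -0.001], [0.003, -0.001, -1.0]]
ft_force: [-0.3, -1.1, -1.7]
grip_width: 13.1
finger_force: 59.6
[604.79515446  64.72888552 130.99093375]
flange 412 ((604.4981689453125, 63.10874938964844), 42.934471130371094) [121.60691219 125.32996032 130.05838237]
h 666 (array([604.8,  63.7]), array([112.7, 110. ]), 83.7)
```

View pics/s5.png

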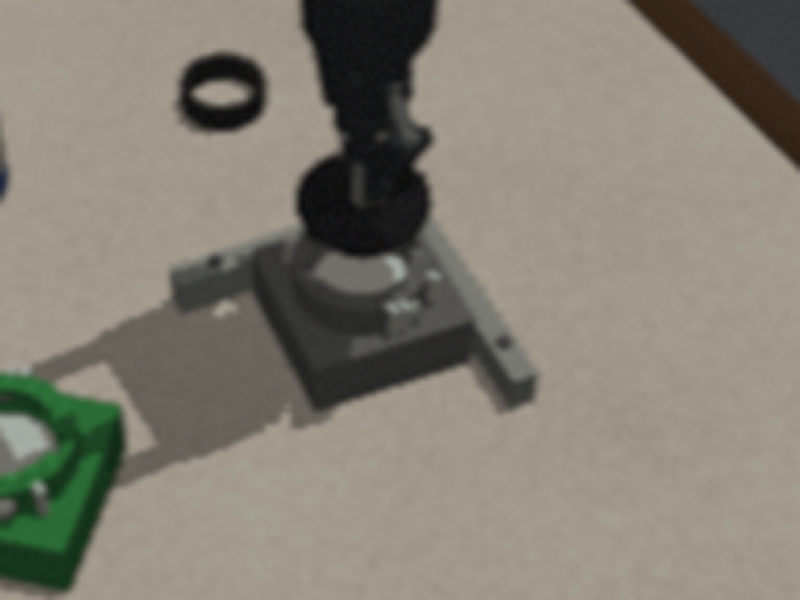

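```bash
python3 -m handwheel '{"gripper":[-1,-1,-1,-1,-1,-1,-1],"translation":[[0.001,0.002,-0.02],[0.001,0.002,-0.04],[0.001,0.002,-0.05],[0.001,0.002,-0.058],[0.001,0.002,-0.062],[0.001,0.002,-0.062],[0.001,0.002,-0.062]],"yaw":[0,0,0,0,0,0,0]}'
```

```text
time_s: 14.55
ee_pos: [606.1, 66.5, 102.2]
eef_rot: [[-0.994, 0.106, 0.001], [0.106, 0.994, 0.0], [-0.001, 0.0, -1.0]]
ft_force: [-0.1, 0.6, -1.5]
grip_width: 13.4
finger_force: 59.6
```

```bash
python3 -m handwheel '{"gripper":[-1,-1,-1,-1,-1],"translation":[[0,0,-0.005],[0,0,-0.01],[0,0,-0.015],[0,0,-0.02],[0,0,-0.02]],"yaw":[0,0,0,0,0]}'
```

```text
time_s: 15.05
ee_pos: [605.4, 66.5, 91.1]
eef_rot: [[-0.994, 0.106, -0.001], [0.106, 0.994, 0.0], [0.001, -0.0, -1.0]]
ft_force: [-0.4, -0.9, -1.2]
grip_width: 12.9
finger_force: 59.6
```

```bash
python3 -m handwheel '{"gripper":[-1,-1,-1,-1,-1,-1],"translation":[[0,0,-0.006],[0,0,-0.012],[0,0,-0.016],[0,0,-0.02],[0,0,-0.024],[0,0,-0.024]],"yaw":[0,0,0,0,0,0]}'
```

```text
time_s: 15.65
ee_pos: [606.1, 66.5, 82.6]
eef_rot: [[-0.994, 0.106, 0.002], [0.106, 0.994, -0.0], [-0.002, 0.0, -1.0]]
ft_force: [-3.8, 0.5, 7.6]
grip_width: 12.7
finger_force: 60.9
```

Seated at the predicted height. Now I push toward the corner while easing the yaw to the fence's −4.6°, to square the housing.

```bash
python3 -m handwheel '{"gripper":[-1,-1,-1,-1,-1,-1],"translation":[[0.003,0.003,0],[0.006,0.006,0],[0.009,0.009,0],[0.012,0.012,0],[0.012,0.012,0],[0.012,0.012,0]],"yaw":[0.005,0.01,0.016,0.02,0.02,0.02]}'
python3 - <<'E'
from h import *
s=state();print(s['moment'],s['ft_force'])
for i in range(2):
    c=camera('side');P=cloud(c);m=near(P,(605,66),90,40,50);print('h',len(m),rect(m))
    m=near(P,(605,66),60,68,82);print('fl',len(m),cv2.minEnclosingCircle(m[:,:2].astype(np.float32)),np.median(m[:,2]))
E
```

```text
time_s: 16.25
ee_pos: [608.5, 66.9, 83.1]
eef_rot: [[-0.997, 0.077, -0.008], [0.077, 0.997, -0.011], [0.007, -0.011, -1.0]]
ft_force: [-15.9, -12.5, 16.5]
grip_width: 12.6
finger_force: 62.1
[-2.12719723  2.51851152 -0.07031122] [-15.88695146 -12.54719106  16.45769405]
h 487 (array([606.4,  62.5]), array([111.8, 110.4]), 83.9)
fl 480 ((607.3897094726562, 64.78594970703125), 50.757957458496094) 76.70660587212245
h 506 (array([606.9,  63.4]), array([112.3, 111. ]), 84.0)
fl 475 ((607.1424560546875, 63.31876754760742), 50.71592330932617) 76.69198191559133
```

```bash
python3 -m handwheel '{"gripper":[-1,-1,-1,-1,-1,-1,-1,-1],"translation":[[0.001,0.001,0],[0.002,0.002,0],[0.002,0.002,0],[0.002,0.002,0],[0.002,0.002,0],[0.002,0.002,0],[0.002,0.002,0],[0.002,0.002,0]],"yaw":[-0.05,-0.1,-0.15,-0.2,-0.25,-0.3,-0.35,-0.4]}'
python3 -m handwheel '{"gripper":[-1,-1,-1,-1],"translation":[[0,0,0],[0,0,0],[0,0,0],[0,0,0]],"yaw":[-0.03,-0.06,-0.06,-0.06]}'
python3 - <<'E'
from h import *
s=state();R=s['eef_rot'];print('yaw_y',np.degrees(np.arctan2(R[1,1],R[0,1])),s['moment'],s['ft_force'])
for i in range(2):
    c=camera('side');P=cloud(c);m=near(P,(605,66),90,40,50);print('h',len(m),rect(m))
im=c['color'][:,:,::-1];cv2.imwrite('pics/s6.png',cv2.resize(im[130:238,210:354],(800,600),interpolation=cv2.INTER_CUBIC))
E
```

```text
time_s: 17.15
ee_pos: [606.9, 69.1, 83.1]
eef_rot: [[-0.761, 0.648, -0.014], [0.648, 0.761, -0.009], [0.005, -0.016, -1.0]]
ft_force: [-22.5, -10.2, 21.4]
grip_width: 12.7
finger_force: 63.4
time_s: 17.55
ee_pos: [606.6, 69.1, 83.1]
eef_rot: [[-0.699, 0.715, -0.014], [0.715, 0.699, -0.009], [0.004, -0.017, -1.0]]
ft_force: [-23.0, -11.5, 20.7]
grip_width: 12.8
finger_force: 63.1
yaw_y 44.34970045405245 [-1.73894888  3.78968904  0.61094181] [-23.04462631 -11.51325784  20.7306728 ]
h 503 (array([605.4,  65.4]), array([111.7, 110.8]), 83.3)
h 494 (array([605.9,  65.3]), array([112. , 111.1]), 82.7)
```

View pics/s6.png

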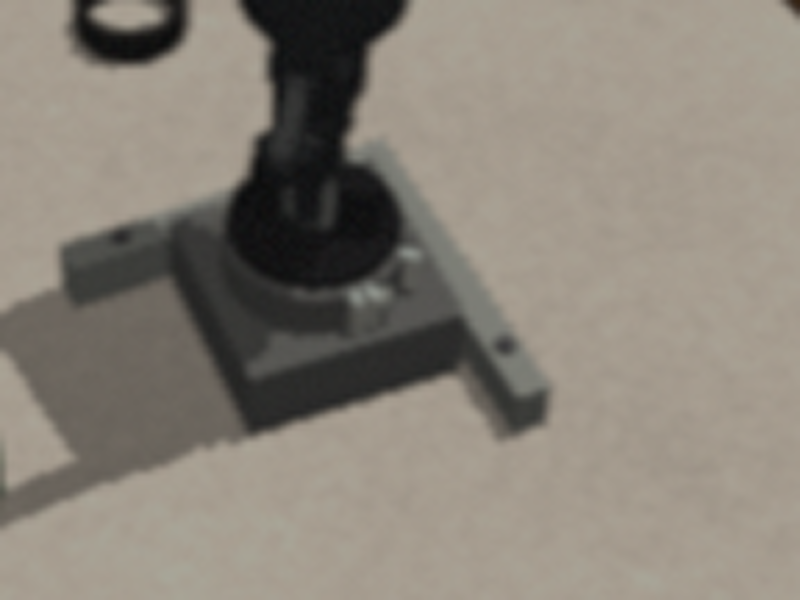

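```bash
cat > m.py <<'E'
from h import *
from scipy.stats import theilslopes
def edge(p,ax,lo,hi,sgn,lab):
    X=[];Y=[]
    for b in np.arange(lo,hi,5):
        q=p[(p[:,ax]>=b)&(p[:,ax]<b+5)]
        if len(q)>3: X.append(b+2.5);Y.append(np.percentile(sgn*q[:,1-ax],94)*sgn)
    k=theilslopes(Y,X);print(lab,len(X),'deg %.1f'%np.degrees(np.arctan(k[0])),'at %.0f: %.1f'%(np.median(X),k[0]*np.median(X)+k[1]))
F=[];H=[]
for i in range(4):
    c=camera('side');P=cloud(c);F.append(near(P,(625,75),190,24,36));H.append(near(P,(605,67),88,42,52))
F=np.vstack(F);H=np.vstack(H)
edge(F[F[:,0]>640],1,-30,30,1,'far outer');edge(F[F[:,1]>100],0,510,560,1,'side outer')
edge(H,1,20,105,-1,'-x');edge(H,0,565,645,-1,'-y');edge(H,1,15,40,1,'+x')
s=state();R=s['eef_rot'];print('yaw_y %.1f'%np.degrees(np.arctan2(R[1,1],R[0,1])),np.round(s['ee_pos'],1),np.round(s['moment'],2),np.round(s['ft_force'],1))
E
python3 m.py
python3 -m handwheel '{"gripper":[-1,-1,-1,-1,-1],"translation":[[0.002,0.002,0],[0.004,0.006,0],[0.004,0.008,0],[0.004,0.008,0],[0.004,0.008,0]],"yaw":[0.01,0.02,0.03,0.03,0.03]}'
python3 m.py
```

```text
far outer 12 deg 5.6 at 0: 673.7
side outer 10 deg -5.0 at 535: 144.4
-x 17 deg 5.6 at 62: 551.1
-y 16 deg -7.6 at 605: 10.9
+x 5 deg 22.4 at 28: 650.1
yaw_y 44.3 [606.6  69.   83.1] [-1.76  3.91  0.65] [-23.7 -10.2  20.5]
time_s: 18.35
ee_pos: [607.8, 69.2, 83.5]
eef_rot: [[-0.73, 0.683, -0.017], [0.684, 0.73, -0.016], [0.001, -0.023, -1.0]]
ft_force: [-26.1, -19.2, 24.0]
grip_width: 12.5
finger_force: 63.3
far outer 12 deg 5.2 at 0: 674.2
side outer 10 deg -7.0 at 535: 144.6
-x 17 deg 5.5 at 62: 551.3
-y 16 deg -7.0 at 605: 10.1
+x 5 deg 23.4 at 28: 650.3
yaw_y 46.9 [607.8  69.2  83.6] [-3.18  4.38  0.08] [-26.9 -19.4  23.6]
```

```bash
python3 -m handwheel '{"gripper":[-1,-1,-1,-1,-1],"translation":[[-0.001,-0.002,-0.002],[-0.002,-0.004,-0.004],[-0.002,-0.004,-0.004],[-0.002,-0.004,-0.004],[-0.002,-0.004,-0.004]],"yaw":[-0.01,-0.015,-0.015,-0.015,-0.015]}'
python3 m.py
python3 - <<'E'
from h import *
c=camera('side');P=cloud(c)
m=near(P,(606,67),44,72,82);A=np.c_[m[:,:2]-m[:,:2].mean(0),np.ones(len(m))];print('flange plane',np.linalg.lstsq(A,m[:,2],rcond=None)[0],len(m))
m=near(P,(606,67),85,40,50);A=np.c_[m[:,:2]-m[:,:2].mean(0),np.ones(len(m))];print('foot plane',np.linalg.lstsq(A,m[:,2],rcond=None)[0])
E
```

```text
time_s: 19.05
ee_pos: [607.5, 69.0, 83.2]
eef_rot: [[-0.715, 0.699, -0.014], [0.699, 0.715, -0.013], [0.001, -0.019, -1.0]]
ft_force: [-27.9, -14.4, 28.3]
grip_width: 12.6
finger_force: 64.3
far outer 12 deg 4.9 at 0: 673.4
side outer 10 deg -5.8 at 535: 144.4
-x 17 deg 6.1 at 62: 551.0
-y 16 deg -7.1 at 605: 10.4
+x 5 deg 21.3 at 28: 651.3
yaw_y 45.7 [607.5  69.1  83.2] [-2.41  4.51  0.59] [-27.8 -15.5  27.6]
flange plane [1.25854502e-02 2.57276060e-02 7.73941600e+01] 372
foot plane [-6.46495430e-04  2.96214972e-03  4.60769950e+01]
```

```bash
python3 -c "from bench import sign_off; print(sign_off())"
```

```text
the job is handed in; nothing more can be done
None
```

I handed the job in with the housing flush in the corner to within about 1–2 mm, the cap fully down and held about 38–40° clockwise of entry. The housing measured about 1–2° off square (limit 2.9°). While fetching the cap, one descent missed and knocked it a few millimetres, but it stayed upright; sign-off returned no verdict.

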